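# Slide the sauce bottle into the table caddy and ring for the waiter

### The arm

A 6-joint arm with a two-finger parallel gripper is mounted at the origin on a cart in front of the work surface, level with it; the furniture and walls round the work are solid. World frame = base frame: x ahead of the robot, y to its left, z up, the work surface at z = 0. Lengths are in m, angles in rad, forces in N, time in s.
With the tool pointing down it reaches from about 0.375 to 0.9 m from the base axis. Payload 3.1 kg.
Tool frame: the origin (TCP) lies between the finger pads; the fingertips stand robot.finger_overhang ahead of it and the grasp point (between the pads) lies 3 mm ahead of it (robot.finger_overhang is the distance from the TCP to the fingertips, in m); z points along the fingers, y is the line along which they close (so a half turn about z gives the same grasp; the last joint's range is limited). The gripper opens to 87 mm and grips with 3 to 60 N. Pads are 19 mm wide; open, the fingers measure 117 mm over their backs; the gripper's body (75 mm by 190 mm) begins 51 mm behind the grasp point.
Start: joints at [-1.462, 0.527, 1.433, -0, 1.181, -0.178], TCP at [0.177, -0.599, 0.245] pointing down, gripper open.
Joint ranges: [-3.08, 3.08], [-0.75, 2.2], [0.22, 2.44], [-1.43, 4.57], [0, 2.65], [-2.85, 2.85]. Speed limits (rad/s): [2.79, 2.79, 3.14, 3.14, 3.14, 3.14].

### API

Orientations are given as a unit quaternion [x, y, z, w].
In Python, from rig import get_obs, vision, hand_in, nets, robot gives the robot as it stands.
- The arm moves only by the tool apply_moves, never from a script. Its argument "series" is a list of rows, each an object with "offset": the shift along the world's x, y, z in cm, a list of three; "rot": the turn, a rotation vector about the world's x, y, z in degrees, a list of three. A call has 1 to 20 rows; each row is the pose to reach, as a shift and turn from the pose commanded when the call began; what a row does not reach only later rows make up. A row lasts 1/10 s, in which the tool goes at most 50 mm and 8.59 degrees, less where a joint would pass 70% of its speed; a pose out of reach is approached as far as the arm can. A call with a gripper value outside its range is refused whole. "hand" is the opening, from 0 (shut) to 1 (fully open), set as the call begins (left out, the last holds). The fingers move at their own pace and stop on an object; "newtons" is the grip in N (left out, the last holds). Time passes only in rows, so rows that repeat a pose let the fingers close. It gives the time, the measured TCP pose, the force, the opening and the grip force at its end, in the units of the state.
- get_obs(): the state, without advancing time (a new reading comes with each control period).
- vision.camera(name): name is "scene" or "top" or "wrist"; returns the picture (400x640x3 uint8, red, green, blue); there is no depth.
- vision.calibration(name): a dict with "K" (3x3 intrinsics, pixels), "k1" (the pictures are not rectified: a ray, as slopes to the right and down, at radius r is drawn at 1 + k1 r^2 times it, then the intrinsics apply), "R" (3x3) and "t" (3): a world point X has camera coordinates R X + t. Camera axes: x right, y down, z forward; pixel columns grow to the right and rows downward; lengths in m; the calibration is good to about 2 mm. A picture is of the moment at which its call begins: read the wrist's pose just before it. calibration takes no time and is no camera call; for the wrist camera it gives the pose at the moment of the call.
- hand_in(): hands the job in; it is judged then, once.
Trained networks look in the newest picture that a camera, given by its name, has taken for a name from the list of things; names that differ only in an ending like _2 or _b are one class to them, and where a whole thing is asked for, a point or a joint stands for the part that bears it (a point fixed in the world has none). Each returns a list of dicts, best first, with "conf" (0 to 1); they miss things now and then, are a little off and sometimes report something else, mostly with a low value. They report only what shows in the picture. A call takes as long as a camera call.
- nets.search_frame(camera, query): "centre" ([x, y, z] in m, in world coordinates, good to about 4 mm: the middle of the surface that is visible of it).
- nets.spot_point(camera, query): "centre" ([x, y, z] in m, in world coordinates, good to about 4 mm: a listed point, or the origin of a listed thing).
The state is a dict: "time": time; "q": joint angles; "joint_velocities": joint speeds; "joint_torque": joint torques, N m; "position": TCP position; "tool_rot": TCP orientation; "ft_force": force on the tool from outside, world axes, zero at the start; "moment": the same for the moment, N m; "grip_width": finger opening in m; "grip_force": force on a finger pad.
Only numpy, scipy, OpenCV 4.12 (cv2) and the standard library are available. Lean on these libraries where they do the work, as an engineer would, in place of code of your own. Each camera call takes 0.05 s, during which the arm holds its last target. There are 200 camera calls.

### The job

Complete the table caddy for the waiter: push the tall sauce bottle across the counter, low on its body so that it slides upright and does not tip, in through the caddy's open front and fully home against the divider in front of the salt and pepper. Then ring the call bell that stands next to the caddy by pressing its plunger fully down and letting it go, not before the bottle is home. Only push and press: lift nothing, and leave the salt, the pepper and everything else on the counter where it stands.

Things in the scene. Friction and masses are not known exactly. Their poses are not given: they have to be found in the camera images.
- bottle: the glass sauce bottle with a narrow neck and screw cap, the only bottle on the front of the counter: round, 58 mm in diameter over its lower body, 201 mm tall, about 0.4 kg, loose. Origin at the centre of its underside, z up. It slides on the counter (friction about 0.6) and tips if pushed higher than about 35 to 40 mm above the counter.
- caddy: low wooden table caddy; cannot be shifted. Origin on the counter under the bottle's place; x axis horizontal, pointing from its open front inward (push the bottle along +x), z up. Floor: thin board 3 mm thick. Bottle's place 74 mm wide between boards 36 mm high; its rear is the 62 mm high divider, front face at x = +30 mm, so home is bottle centre at x = +1 mm, y within 8 mm of 0.
- caddy_mouth (a point): middle of the caddy's open front, on the counter at caddy x = -33 mm. The side boards (9 mm thick) are parallel up to x = -12 mm, then flare out to a mouth about 95 mm wide here; from x = -32 to -56 mm the floor's front lip slopes from 3 mm down to the counter.
- caddy_rear (a point): middle of the rear box's floor (3 mm above the counter) behind the divider, at caddy x = +64 mm: the closed box, 114 mm wide outside, holds the two shakers; its back board is 74 mm high, with a small steel pull handle that reaches to x = +119 mm.
- salt: glass salt shaker with a steel cap, 42 mm wide, 94 mm tall, loose, one of the two standing side by side in the caddy's rear box (floor 3 mm above the counter). Origin at the centre of its underside.
- pepper: the like glass shaker with pepper, beside the salt in the rear box. Origin at the centre of its underside.
- bell: the domed call bell with a dark foot, 76 mm in diameter, 56 mm tall, 0.22 kg, loose on the counter just right of the caddy, left of the black notebook (a like bell at the far right end of the counter is not meant). Origin at the centre of its underside; the top of its plunger (14 mm wide) is at z = +56 mm over the origin.
- bell_plunger (a joint): the bell's plunger: 0 m up, 0.003 m fully down; its spring needs 8 N at full travel and brings it back up.
- stirrers: bystander: cup of stir sticks, 72 mm wide, 147 mm tall, origin at the centre of its underside
- mug: bystander: small white cup, the one farther from the robot of two alike, 61 mm wide (85 mm with handle), 50 mm tall, origin at the centre of its underside
- card: bystander: small folded price card, 44 x 70 x 54 mm, behind the bell, origin at the centre of its underside
- candle: bystander: low tin candle, 38 mm wide, 15 mm tall, origin at the centre of its underside
- spoon: bystander: teaspoon lying on the counter, 130 mm long, 11 mm high, origin at its middle on the underside

How it is judged:
By the outcome, as a careful person would: the job done as asked, in the order asked, and still so for the second after the job is handed in, with the robot touching nothing.
It also fails if it takes over 67 s, if anything falls off the work surface, if the arm or the gripper's body presses on something with over 40 N, if the wrist force passes 120 N, or if a joint passes its speed limit or range.

## Working session

There is one attempt and no reset: what is moved stays moved. The work goes in short steps, Python scripts to look and compute and a tool call to move; the robot and the scene stay as the last step left them, time stands still between calls to the robot, and variables do not carry over. Pictures are saved under pics/ and viewed, at most 10 in all, crops included, and the job is handed in when it is done.

Besides the shell and the picture viewer there is one more tool, called after "Emit:" as name(argument=value, ...) on one line, values as JSON. apply_moves: Moves the arm, as the interface text tells. Its arguments: {"type":"object","properties":{"series":{"type":"array"},"hand":{"type":"number"},"newtons":{"type":"number"}},"required":["series"]}

```bash
mkdir -p pics
python3 - <<'E'
from rig import get_obs, vision, nets, robot
import cv2,numpy as np
print(robot.finger_overhang, get_obs()['position'],get_obs()['tool_rot'])
for c in ['scene','top']:
    im=vision.camera(c); cv2.imwrite(f'pics/{c}0.png',im[:,:,::-1])
    for q in ['bottle','caddy','caddy_mouth','caddy_rear','salt','pepper','bell','bell_plunger','stirrers','mug','card','candle','spoon']:
        print(c,q,[(np.round(d['centre'],4).tolist(),round(d['conf'],2)) for d in nets.spot_point(c,q)[:3]])
print(get_obs()['time'])
E
```

```text
0.022 [ 0.17674098 -0.59875749  0.2435666 ] [ 9.89736005e-01  1.42903608e-01  2.94525242e-05 -1.09454266e-03]
scene bottle [([0.4912, 0.0919, 0.0005], 0.93)]
scene caddy [([0.5543, -0.116, -0.0016], 0.74)]
scene caddy_mouth [([0.543, -0.0816, -0.0007], 0.94), ([0.4868, 0.3603, 0.001], 0.36)]
scene caddy_rear [([0.567, -0.1761, 0.0041], 0.9)]
scene salt [([0.5451, -0.1819, 0.0008], 0.43), ([0.6516, -0.2995, -0.0019], 0.24)]
scene pepper [([0.5887, -0.1678, 0.0014], 0.5)]
scene bell [([0.5051, -0.3546, -0.0007], 0.35)]Traceback (most recent call last):
  File "<stdin>", line 7, in <module>
ValueError: it knows: bell, bottle, caddy, caddy_mouth, caddy_rear, candle, card, mug, pepper, salt, spoon, stirrers
```

View pics/scene0.png

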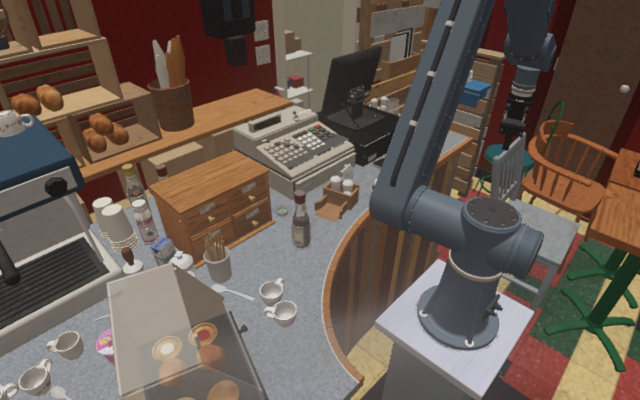

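The scene view shows the bottle at about (300,220), the caddy at (337,200) with its mouth facing it, and the bell hidden behind the arm.

Run:
```python
from rig import get_obs, vision, nets, robot
import cv2,numpy as np
for c in ['top']:
    im=vision.camera(c); cv2.imwrite(f'pics/{c}0.png',im[:,:,::-1])
    for q in ['bottle','caddy','caddy_mouth','caddy_rear','salt','pepper','bell','stirrers','mug','card','candle','spoon']:
        print(c,q,[(np.round(d['centre'],4).tolist(),round(d['conf'],2)) for d in nets.spot_point(c,q)[:3]])
C=vision.calibration('top');print(C)
print(get_obs()['time'])
```

```text
top bottle [([0.4997, 0.0914, -0.0024], 0.75), ([0.6627, 0.0225, 0.0039], 0.67), ([0.5882, -0.1704, 0.0015], 0.53)]
top caddy [([0.5519, -0.1133, -0.0008], 0.94)]
top caddy_mouth [([0.5469, -0.0793, -0.001], 0.89)]
top caddy_rear [([0.5655, -0.1745, 0.0035], 0.63)]
top salt [([0.546, -0.1864, 0.0035], 0.67), ([0.6593, -0.3014, -0.0002], 0.44)]
top pepper [([0.5879, -0.1715, 0.0014], 0.66)]
top bell [([0.511, -0.3519, 0.0], 0.82)]
top stirrers [([0.5651, 0.3466, -0.0007], 0.86)]
top mug [([0.3889, 0.2911, 0.0005], 0.96)]
top card [([0.6574, -0.2994, 0.0045], 0.53)]
top candle [([0.6583, 0.0213, 0.0034], 0.55)]
top spoon [([0.4872, 0.3661, 0.0041], 0.61)]
{'K': array([[433.39368744,   0.        , 316.50684638],
       [  0.        , 433.39368744, 194.30308387],
       [  0.        ,   0.        ,   1.        ]]), 'k1': -0.042329941918690224, 'R': array([[-0.00504892, -0.99993936,  0.00978696],
       [-0.98160475,  0.00308791, -0.19089942],
       [ 0.19085762, -0.01057076, -0.98156081]]), 't': array([-0.00547149,  0.53432188,  1.08481625])}
1.05
```

View pics/top0.png

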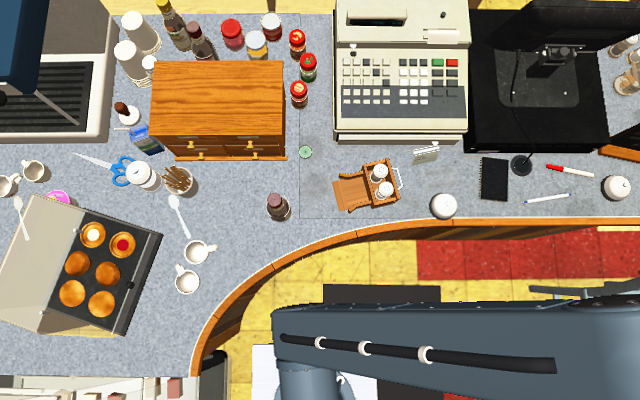

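The top view shows the bottle at (278,207), the caddy at (368,187) opening left, the bell at (443,206), the card at (425,153) and the candle at (305,152). I'll crop for the caddy axis.

```bash
cat > h.py <<'E'
import cv2,numpy as np
from rig import get_obs, vision, nets
def ray(c,u,v,z,C=None):
    C=C or vision.calibration(c);K=C['K'];a=np.array([(u-K[0,2])/K[0,0],(v-K[1,2])/K[1,1]])
    s=a.copy()
    for _ in range(20): s=a/(1+C['k1']*(s@s))
    d=C['R'].T@np.array([s[0],s[1],1]);o=-C['R'].T@C['t']
    return o+d*(z-o[2])/d[2]
def proj(c,X,C=None):
    C=C or vision.calibration(c);p=C['R']@np.asarray(X,float)+C['t'];s=p[:2]/p[2]
    s=s*(1+C['k1']*(s@s));return C['K'][:2,:2]@s+C['K'][:2,2]
E
python3 - <<'E'
from h import *
im=cv2.imread('pics/top0.png');S=6
o=np.array([325,150]);
cr=cv2.resize(im[150:240,325:458],None,fx=S,fy=S,interpolation=cv2.INTER_CUBIC)
O=np.array([.5535,-.1135]);a=np.radians(-90+15);d=np.array([np.cos(a),np.sin(a)]);n=np.array([-d[1],d[0]])
C=vision.calibration('top')
def P(x,y,z): return tuple(int(round(k)) for k in (proj('top',[*(O+x*d+y*n),z],C)-o+.5)*S)
for s in (-1,1):
    cv2.line(cr,P(-12,0,0) if 0 else P(-.012,s*.037,.036),P(.03,s*.037,.036),(0,255,0),1)
    cv2.line(cr,P(-.032,s*.0475,.036),P(-.012,s*.037,.036),(0,255,0),1)
    cv2.line(cr,P(.03,s*.057,.074),P(.094,s*.057,.074),(255,0,0),1)
cv2.line(cr,P(.03,-.057,.062),P(.03,.057,.062),(255,255,0),1)
cv2.line(cr,P(-.056,-.04,0),P(-.056,.04,0),(0,0,255),1)
cv2.imwrite('pics/crop1.png',cr)
W=vision.calibration('wrist');from scipy.spatial.transform import Rotation as R
g=get_obs();T=R.from_quat(g['tool_rot']).as_matrix();print('cam in tool',T.T@(-W['R'].T@W['t']-g['position']))
E
```

```text
cam in tool [ 0.07383387 -0.00114516 -0.13989   ]
```

View pics/crop1.png

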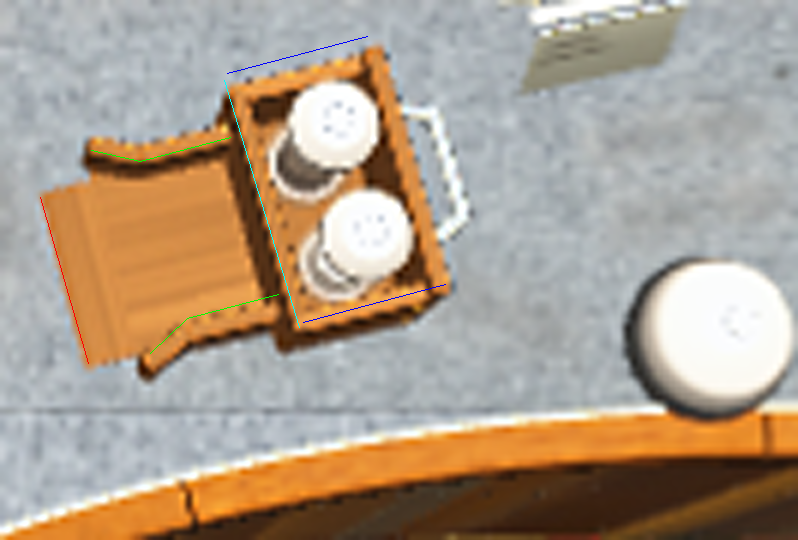

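```bash
cat >> h.py <<'E'
from scipy.spatial.transform import Rotation as R
O=np.array([.5535,-.1135]);_a=np.radians(-75);d=np.array([np.cos(_a),np.sin(_a),0]);n=np.array([-d[1],d[0],0]);up=np.array([0,0,1.])
def Rt(deg):
    t=np.radians(deg);x=-(d*np.cos(t)+up*np.sin(t));z=d*np.sin(t)-up*np.cos(t)
    return R.from_matrix(np.column_stack([x,np.cross(z,x),z]))
def cad(p): v=np.array([p[0]-O[0],p[1]-O[1],0]); return v@d,v@n
E
python3 - <<'E'
from h import *
g=get_obs();r=R.from_quat(g['tool_rot'])
for t in (0,35): print(t,np.degrees((Rt(t)*r.inv()).as_rotvec()).round(1))
print(np.degrees((Rt(35)*Rt(0).inv()).as_rotvec()).round(2))
E
```

```text
0 [ 0.   0.  88.6]
35 [-33.7  18.9  85.6]
[-33.81  -9.06   0.  ]
```

Emit:
apply_moves(series=[{"offset": [4, 3, 2], "rot": [0, 0, 0]}, {"offset": [8, 6, 4], "rot": [0, 0, 0]}, {"offset": [12, 9, 6], "rot": [0, 0, 8]}, {"offset": [15, 12, 7], "rot": [0, 0, 16]}, {"offset": [18, 16, 7], "rot": [0, 0, 24]}, {"offset": [21, 20, 7], "rot": [0, 0, 32]}, {"offset": [24, 24, 7], "rot": [0, 0, 40]}, {"offset": [26, 28, 7], "rot": [0, 0, 48]}, {"offset": [28, 32, 7], "rot": [0, 0, 56]}, {"offset": [28, 36, 7], "rot": [0, 0, 64]}, {"offset": [28, 40, 7], "rot": [0, 0, 72]}, {"offset": [28, 44, 7], "rot": [0, 0, 80]}, {"offset": [28, 48, 7], "rot": [0, 0, 88]}, {"offset": [28, 52, 7], "rot": [0, 0, 88]}, {"offset": [28, 52, 7], "rot": [0, 0, 88]}, {"offset": [28, 52, 7], "rot": [0, 0, 88]}], hand=0.28)

```text
time: 2.65
position: [0.4569, -0.0789, 0.3149]
tool_rot: [0.612, 0.791, -0.0, 0.001]
ft_force: [-0.9, 0.2, -0.4]
grip_width: 0.0243
grip_force: 0.0
```

Emit:
apply_moves(series=[{"offset": [0.3, 5, 0], "rot": [0, 0, 0]}, {"offset": [0.7, 10, 0], "rot": [0, 0, 0]}, {"offset": [1, 15, 0], "rot": [0, 0, 0]}, {"offset": [1.4, 20, 0], "rot": [-8, -2.1, 0]}, {"offset": [1.8, 25.3, 0], "rot": [-16, -4.2, 0]}, {"offset": [1.8, 25.3, 0], "rot": [-24, -6.4, 0]}, {"offset": [1.8, 25.3, 0], "rot": [-32, -8.5, 0]}, {"offset": [1.8, 25.3, 0], "rot": [-33.8, -9.1, 0]}, {"offset": [1.8, 25.3, 0], "rot": [-33.8, -9.1, 0]}, {"offset": [1.8, 25.3, -4], "rot": [-33.8, -9.1, 0]}, {"offset": [1.8, 25.3, -8], "rot": [-33.8, -9.1, 0]}, {"offset": [1.8, 25.3, -12], "rot": [-33.8, -9.1, 0]}, {"offset": [1.8, 25.3, -12], "rot": [-33.8, -9.1, 0]}])

```text
time: 3.95
position: [0.4731, 0.1709, 0.1906]
tool_rot: [0.585, 0.754, -0.186, 0.237]
ft_force: [1.0, -0.2, -0.3]
grip_width: 0.0246
grip_force: 0.0
```

Run:
```python
from h import *
for c in ['scene','top']:
    im=vision.camera(c); cv2.imwrite(f'pics/{c}1.png',im[:,:,::-1])
    for q in ['bottle','bell','caddy']:
        print(c,q,[(np.round(d_['centre'],4).tolist(),round(d_['conf'],2)) for d_ in nets.spot_point(c,q)[:3]])
a=cv2.imread('pics/scene1.png')[130:330,220:480];b=cv2.imread('pics/top1.png')[100:300,200:460]
cv2.imwrite('pics/v1.png',cv2.resize(np.hstack([a,b]),(800,308)))
g=get_obs();print(g['q'],g['position'],cad(g['position']),np.degrees((Rt(35)*R.from_quat(g['tool_rot']).inv()).as_rotvec()))
```

```text
scene bottle []
scene bell []
scene caddy [([0.552, -0.1167, 0.0034], 0.65)]
top bottle []
top bell [([0.5145, -0.3513, -0.0001], 0.72)]
top caddy [([0.5539, -0.1114, -0.0003], 0.58)]
[ 0.44699899  0.56098428  1.72710884 -0.68909652  1.09074082  0.59826315] [0.47568928 0.17383766 0.19632068] (np.float64(-0.29768576385363255), np.float64(-0.0007909208168894563)) [-0.18176761  0.54727106  0.46161786]
```

View pics/v1.png

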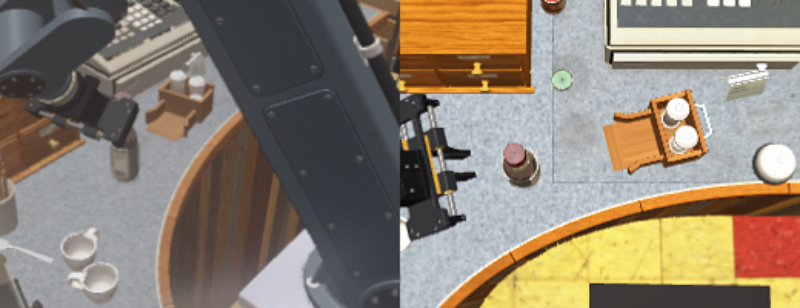

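The scene half shows the gripper behind the bottle. In the top half the fingers point straight at the bottle and along the caddy axis. Lowering now.

Emit:
apply_moves(series=[{"offset": [0, 0, -4], "rot": [0, 0, 0]}, {"offset": [0, 0, -8], "rot": [0, 0, 0]}, {"offset": [0, 0, -12], "rot": [0, 0, 0]}, {"offset": [0, 0, -14], "rot": [0, 0, 0]}, {"offset": [-0.1, 0, -16.4], "rot": [0, 0, 0]}, {"offset": [-0.1, 0, -16.4], "rot": [0, 0, 0]}, {"offset": [-0.1, 0, -16.4], "rot": [0, 0, 0]}])

```text
time: 5.05
position: [0.4742, 0.1737, 0.0312]
tool_rot: [0.584, 0.754, -0.182, 0.24]
ft_force: [0.0, 0.2, 0.2]
grip_width: 0.0245
grip_force: 0.0
```

Run:
```python
from h import *
for c in ['top']:
    im=vision.camera(c); cv2.imwrite(f'pics/{c}2.png',im[:,:,::-1])
    for q in ['bottle','mug','stirrers']:
        print(c,q,[(np.round(d_['centre'],4).tolist(),round(d_['conf'],2)) for d_ in nets.spot_point(c,q)[:3]])
b=cv2.imread('pics/top2.png')[130:290,180:400]
cv2.imwrite('pics/v2.png',cv2.resize(b,None,fx=3.5,fy=3.5,interpolation=cv2.INTER_CUBIC))
g=get_obs();print(g['position'],cad(g['position']),g['ft_force'],np.degrees((Rt(35)*R.from_quat(g['tool_rot']).inv()).as_rotvec()))
```

```text
top bottle [([0.4949, 0.0899, -0.0029], 0.56)]
top mug [([0.3894, 0.2916, 0.0017], 0.57)]
top stirrers [([0.564, 0.3473, -0.0011], 0.61)]
[0.4746738  0.17399199 0.03204445] (np.float64(-0.29809766387453945), np.float64(-0.0017318567497206423)) [-0.33105302 -0.30689654  0.7302629 ] [-0.15278898  0.50436464  0.44210439]
```

View pics/v2.png

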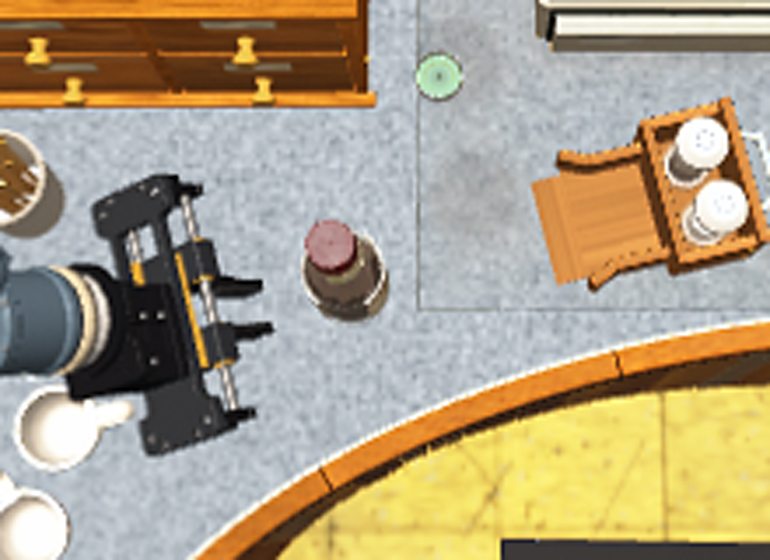

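Emit:
apply_moves(series=[{"offset": [0.39, -1.45, 0], "rot": [0, 0, 0]}, {"offset": [0.65, -2.41, 0], "rot": [0, 0, 0]}, {"offset": [0.78, -2.9, 0], "rot": [0, 0, 0]}, {"offset": [0.91, -3.38, 0], "rot": [0, 0, 0]}, {"offset": [1.04, -3.86, 0], "rot": [0, 0, 0]}, {"offset": [1.16, -4.35, 0], "rot": [0, 0, 0]}, {"offset": [1.29, -4.83, 0], "rot": [0, 0, 0]}, {"offset": [1.45, -5.41, 0], "rot": [0, 0, 0]}, {"offset": [1.66, -6.18, 0], "rot": [0, 0, 0]}, {"offset": [1.86, -6.95, 0], "rot": [0, 0, 0]}, {"offset": [2.07, -7.73, 0], "rot": [0, 0, 0]}, {"offset": [2.28, -8.5, 0], "rot": [0, 0, 0]}, {"offset": [2.48, -9.27, 0], "rot": [0, 0, 0]}, {"offset": [2.69, -10.05, 0], "rot": [0, 0, 0]}, {"offset": [2.9, -10.82, 0], "rot": [0, 0, 0]}, {"offset": [3.11, -11.59, 0], "rot": [0, 0, 0]}, {"offset": [3.31, -12.36, 0], "rot": [0, 0, 0]}, {"offset": [3.49, -13.04, 0], "rot": [0, 0, 0]}, {"offset": [3.62, -13.52, 0], "rot": [0, 0, 0]}, {"offset": [3.62, -13.52, 0], "rot": [0, 0, 0]}])

```text
time: 7.25
position: [0.5101, 0.0375, 0.0306]
tool_rot: [0.585, 0.753, -0.182, 0.24]
ft_force: [-0.7, -0.1, -0.8]
grip_width: 0.0243
grip_force: 0.1
```

Run:
```python
from h import *
for c in ['top']:
    im=vision.camera(c); cv2.imwrite(f'pics/{c}3.png',im[:,:,::-1])
    for q in ['bottle']:
        print(c,q,[(np.round(d_['centre'],4).tolist(),cad(d_['centre']),round(d_['conf'],2)) for d_ in nets.spot_point(c,q)[:3]])
b=cv2.imread('pics/top3.png')[130:290,230:450]
cv2.imwrite('pics/v3.png',cv2.resize(b,None,fx=3.5,fy=3.5,interpolation=cv2.INTER_CUBIC))
g=get_obs();print(g['position'],cad(g['position']),g['ft_force'],np.degrees((Rt(35)*R.from_quat(g['tool_rot']).inv()).as_rotvec()))
```

```text
top bottle [([0.5217, -0.009, -0.0027], (np.float64(-0.1091696944814678), np.float64(-0.003669851062778893)), 0.81)]
[0.51002392 0.03798003 0.03066236] (np.float64(-0.15757090699087936), np.float64(-0.0027887572052846623)) [-0.1407565  -0.22414627  0.62503511] [-0.04935025  0.34524377  0.4740665 ]
```

View pics/v3.png

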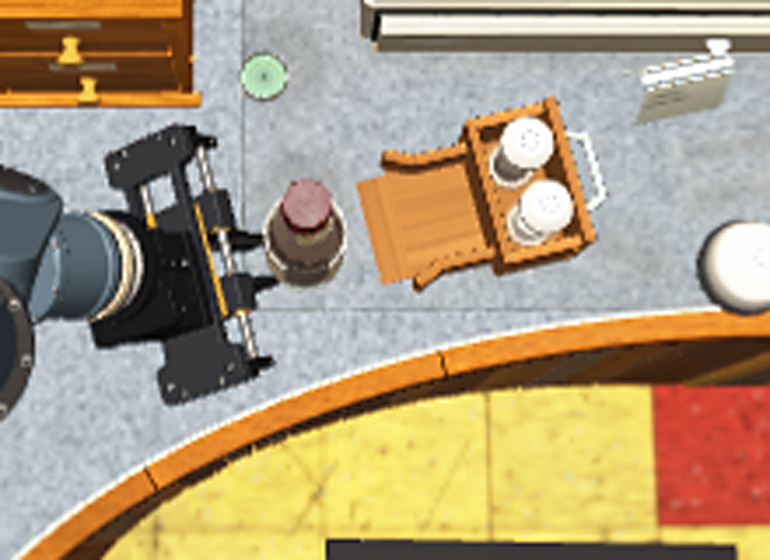

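The bottle at (305,235) is upright between the fingers and lined up with the mouth. Continuing the push.

Emit:
apply_moves(series=[{"offset": [0.2, -0.5, 0], "rot": [0, 0, 0]}, {"offset": [0.4, -1, 0], "rot": [0, 0, 0]}, {"offset": [0.6, -1.5, 0], "rot": [0, 0, 0]}, {"offset": [0.79, -2.11, 0], "rot": [0, 0, 0]}, {"offset": [0.97, -2.69, 0], "rot": [0, 0, 0]}, {"offset": [1.12, -3.27, 0.05], "rot": [0, 0, 0]}, {"offset": [1.28, -3.85, 0.1], "rot": [0, 0, 0]}, {"offset": [1.43, -4.43, 0.1], "rot": [0, 0, 0]}, {"offset": [1.59, -5.01, 0.2], "rot": [0, 0, 0]}, {"offset": [1.74, -5.59, 0.2], "rot": [0, 0, 0]}, {"offset": [1.9, -6.17, 0.2], "rot": [0, 0, 0]}, {"offset": [2.05, -6.75, 0.2], "rot": [0, 0, 0]}, {"offset": [2.21, -7.33, 0.2], "rot": [0, 0, 0]}, {"offset": [2.36, -7.9, 0.2], "rot": [0, 0, 0]}, {"offset": [2.52, -8.48, 0.2], "rot": [0, 0, 0]}, {"offset": [2.65, -8.97, 0.2], "rot": [0, 0, 0]}, {"offset": [2.78, -9.45, 0.2], "rot": [0, 0, 0]}, {"offset": [2.86, -9.74, 0.2], "rot": [0, 0, 0]}, {"offset": [2.91, -9.93, 0.2], "rot": [0, 0, 0]}, {"offset": [2.91, -9.93, 0.2], "rot": [0, 0, 0]}])

```text
time: 9.35
position: [0.5391, -0.0614, 0.0325]
tool_rot: [0.584, 0.754, -0.182, 0.24]
ft_force: [0.1, 0.6, -0.2]
grip_width: 0.0243
grip_force: 0.5
```

Run:
```python
from h import *
for c in ['top']:
    im=vision.camera(c); cv2.imwrite(f'pics/{c}4.png',im[:,:,::-1])
    for q in ['bottle','salt','pepper']:
        print(c,q,[(np.round(d_['centre'],4).tolist(),cad(d_['centre']),round(d_['conf'],2)) for d_ in nets.spot_point(c,q)[:3]])
b=cv2.imread('pics/top4.png')[130:290,250:470]
cv2.imwrite('pics/v4.png',cv2.resize(b,None,fx=3.5,fy=3.5,interpolation=cv2.INTER_CUBIC))
g=get_obs();print(g['position'],cad(g['position']),g['ft_force'])
```

```text
top bottle [([0.5529, -0.1069, 0.0001], (np.float64(-0.006530401880569383), np.float64(0.0011286502019031547)), 0.61)]
top salt [([0.5445, -0.185, 0.0043], (np.float64(0.0667343251737457), np.float64(-0.027198894161431855)), 0.56)]
top pepper [([0.591, -0.1691, 0.0043], (np.float64(0.06341119013301671), np.float64(0.02183187957813989)), 0.64)]
[ 0.53916814 -0.06105032  0.03258867] (np.float64(-0.05437185535563494), np.float64(-0.0002685355805550838)) [-0.28378919  0.33862391 -0.18709588]
```

View pics/v4.png

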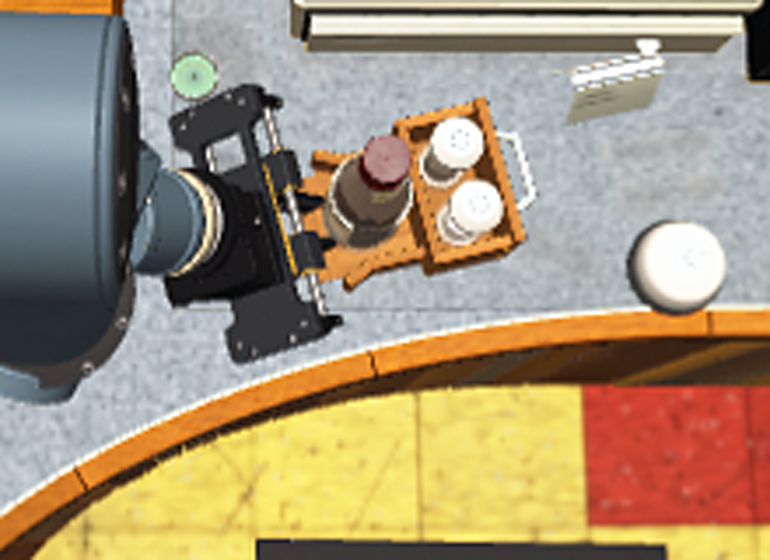

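The bottle is inside the boards, upright, about 8 mm short of the divider, and the shakers are untouched. Now the last stretch in small steps.

Emit:
apply_moves(series=[{"offset": [0.05, -0.19, 0], "rot": [0, 0, 0]}, {"offset": [0.1, -0.39, 0], "rot": [0, 0, 0]}, {"offset": [0.16, -0.58, 0], "rot": [0, 0, 0]}, {"offset": [0.18, -0.68, 0], "rot": [0, 0, 0]}, {"offset": [0.18, -0.68, 0], "rot": [0, 0, 0]}])

```text
time: 10.05
position: [0.541, -0.0679, 0.0325]
tool_rot: [0.584, 0.754, -0.182, 0.24]
ft_force: [0.3, 1.3, -1.0]
grip_width: 0.0243
grip_force: 0.7
```

Emit:
apply_moves(series=[{"offset": [0.03, -0.1, 0], "rot": [0, 0, 0]}, {"offset": [0.03, -0.1, 0], "rot": [0, 0, 0]}])

```text
time: 10.25
position: [0.5412, -0.0688, 0.0325]
tool_rot: [0.584, 0.754, -0.182, 0.24]
ft_force: [-1.3, 1.4, 0.3]
grip_width: 0.0243
grip_force: 0.8
```

Emit:
apply_moves(series=[{"offset": [0.03, -0.1, 0], "rot": [0, 0, 0]}, {"offset": [0.03, -0.1, 0], "rot": [0, 0, 0]}])

```text
time: 10.45
position: [0.5414, -0.0696, 0.0325]
tool_rot: [0.584, 0.754, -0.181, 0.24]
ft_force: [-0.6, 2.9, 1.0]
grip_width: 0.0245
grip_force: 1.3
```

Emit:
apply_moves(series=[{"offset": [0.03, -0.1, 0], "rot": [0, 0, 0]}, {"offset": [0.03, -0.1, 0], "rot": [0, 0, 0]}])

```text
time: 10.65
position: [0.5416, -0.07, 0.0324]
tool_rot: [0.584, 0.754, -0.181, 0.239]
ft_force: [-2.1, 5.9, 1.6]
grip_width: 0.0248
grip_force: 2.7
```

Emit:
apply_moves(series=[{"offset": [0.03, -0.1, 0], "rot": [0, 0, 0]}, {"offset": [0.03, -0.1, 0], "rot": [0, 0, 0]}])

```text
time: 10.85
position: [0.5417, -0.0703, 0.0323]
tool_rot: [0.584, 0.754, -0.18, 0.239]
ft_force: [-2.3, 9.0, 3.7]
grip_width: 0.0244
grip_force: 4.1
```

Run:
```python
from h import *
for c in ['top']:
    im=vision.camera(c); cv2.imwrite(f'pics/{c}5.png',im[:,:,::-1])
    for q in ['bottle','bell']:
        print(c,q,[(np.round(d_['centre'],4).tolist(),cad(d_['centre']),round(d_['conf'],2)) for d_ in nets.spot_point(c,q)[:3]])
g=get_obs();print(g['position'],cad(g['position']),g['ft_force'])
```

```text
top bottle [([0.5541, -0.1113, 0.0011], (np.float64(-0.0019697453907744334), np.float64(0.001148957394999032)), 0.94), ([0.6591, -0.3006, 0.001], (np.float64(0.20805601326151088), np.float64(0.053576723917444016)), 0.63)]
top bell [([0.51, -0.3519, 0.0004], (np.float64(0.21901808852535423), np.float64(-0.1037202337960154)), 0.87), ([0.5659, -0.1753, 0.0015], (np.float64(0.06290357222393568), np.float64(-0.004017536741351368)), 0.52)]
[ 0.54167676 -0.07022638  0.03231793] (np.float64(-0.04485918361880681), np.float64(-0.00022033563141480323)) [-1.78912806  9.03058273  4.25973987]
```

Force climbs while the tool stalls at the expected spot, so the bottle is home. Backing off, rising and going over the bell.

Emit:
apply_moves(series=[{"offset": [-0.1, 0.4, 0], "rot": [0, 0, 0]}, {"offset": [-0.3, 1, 0], "rot": [0, 0, 0]}, {"offset": [-0.6, 2.2, 0], "rot": [0, 0, 0]}, {"offset": [-1.1, 4, 0], "rot": [0, 0, 0]}, {"offset": [-1.6, 6, 0], "rot": [0, 0, 0]}, {"offset": [-1.6, 6, 0], "rot": [0, 0, 0]}, {"offset": [-1.6, 6, 4], "rot": [0, 0, 0]}, {"offset": [-1.6, 6, 8], "rot": [0, 0, 0]}, {"offset": [-1.6, 6, 12], "rot": [0, 0, 0]}, {"offset": [-1.6, 6, 16], "rot": [0, 0, 0]}, {"offset": [-1.6, 6, 20], "rot": [0, 0, 0]}, {"offset": [-1.6, 6, 24], "rot": [0, 0, 0]}, {"offset": [-1.6, 6, 28], "rot": [0, 0, 0]}, {"offset": [-1.6, 6, 28], "rot": [8, 2.2, 0]}, {"offset": [-1.6, 6, 28], "rot": [16, 4.3, 0]}, {"offset": [-1.6, 6, 28], "rot": [24, 6.5, 0]}, {"offset": [-1.6, 6, 28], "rot": [33.8, 9.1, 0]}, {"offset": [-1.6, 6, 28], "rot": [33.8, 9.1, 0]}], hand=0.28)

```text
time: 12.8
position: [0.527, -0.0147, 0.3132]
tool_rot: [0.615, 0.789, 0.0, 0.0]
ft_force: [-0.3, -0.4, -0.1]
grip_width: 0.0244
grip_force: 0.0
```

Emit:
apply_moves(series=[{"offset": [0, -4, 0], "rot": [0, 0, 0]}, {"offset": [0, -8, 0], "rot": [0, 0, 0]}, {"offset": [0, -12, 0], "rot": [0, 0, 0]}, {"offset": [-0.4, -16, 0], "rot": [0, 0, 0]}, {"offset": [-0.8, -20, 0], "rot": [0, 0, 0]}, {"offset": [-1.2, -24, 0], "rot": [0, 0, 0]}, {"offset": [-1.5, -28, 0], "rot": [0, 0, 0]}, {"offset": [-1.5, -31, 0], "rot": [0, 0, 0]}, {"offset": [-1.5, -34, 0], "rot": [0, 0, 0]}, {"offset": [-1.5, -34, -4], "rot": [0, 0, 0]}, {"offset": [-1.5, -34, -8], "rot": [0, 0, 0]}, {"offset": [-1.5, -34, -8], "rot": [0, 0, 0]}, {"offset": [-1.5, -34, -8], "rot": [0, 0, 0]}], hand=0)

```text
time: 14.1
position: [0.5109, -0.3509, 0.2321]
tool_rot: [0.612, 0.791, -0.0, -0.001]
ft_force: [-0.4, -0.1, 1.0]
grip_width: 0.0002
grip_force: 0.0
```

Run:
```python
from h import *
for c in ['top','wrist']:
    im=vision.camera(c); cv2.imwrite(f'pics/{c}6.png',im[:,:,::-1])
    C=vision.calibration(c)
    for q in ['bottle','bell']:
        print(c,q,[(np.round(d_['centre'],4).tolist(),cad(d_['centre']),round(d_['conf'],2)) for d_ in nets.spot_point(c,q)[:3]])
    print(proj(c,[.511,-.352,.056],C))
import pickle;pickle.dump(C,open('w6.pkl','wb'))
a=cv2.imread('pics/top6.png')[130:290,300:500]
cv2.imwrite('pics/v6.png',np.vstack([cv2.resize(a,(375,300)),cv2.resize(cv2.imread('pics/wrist6.png'),(375,234))]) if 0 else np.hstack([cv2.resize(a,(300,240)),cv2.resize(cv2.imread('pics/wrist6.png'),(500,312))[:240] if 0 else cv2.copyMakeBorder(cv2.resize(cv2.imread('pics/wrist6.png'),(384,240)),0,0,0,0,0)]))
g=get_obs();print(g['position'],g['ft_force'],g['grip_width'])
```

```text
top bottle [([0.5114, -0.3518, 0.0017], (np.float64(0.21928384260586886), np.float64(-0.1023420557347005)), 0.63)]
top bell [([0.5132, -0.353, -0.0006], (np.float64(0.22090882787860028), np.float64(-0.10091397210150317)), 0.45), ([0.4876, 0.364, 0.0049], (np.float64(-0.4782857571252862), np.float64(0.05993158208400403)), 0.43)]
[447.97651774 202.2966116 ]
wrist bottle []
wrist bell [([0.509, -0.3531, 0.0008], (np.float64(0.21991838047179862), np.float64(-0.10499674247642751)), 0.72)]
[314.73358919 183.77778572]
[ 0.51188936 -0.35215731  0.23447247] [ 0.67956926  0.96957898 -0.57220999] 0.0003114296026799373
```

View pics/v6.png

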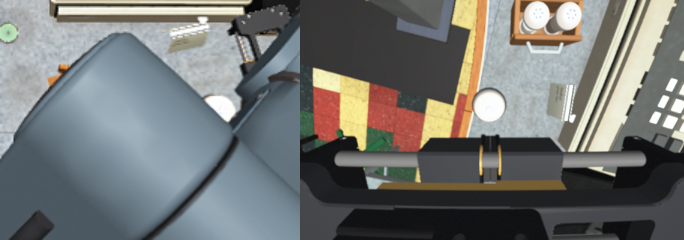

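The left half is mostly blocked by the arm. In the wrist half the bell's dome is about (315,175) in full pixels, just ahead of the fingers. I'll check a crop against the predicted plunger.

Run:
```python
from h import *
import pickle;C=pickle.load(open('w6.pkl','rb'))
im=cv2.imread('pics/wrist6.png')
S=6;b=cv2.resize(im[130:230,255:375],None,fx=S,fy=S,interpolation=cv2.INTER_CUBIC)
P=lambda X:tuple(int(k) for k in ((proj('',X,C)-[255,130]+.5)*S))
cv2.circle(b,P([.511,-.352,.056]),3,(0,0,255),-1)
for z,r in((.0,.038),(.056,.007)):
    for t in np.linspace(0,6.28,60): cv2.circle(b,P([.511+r*np.cos(t),-.352+r*np.sin(t),z]),1,(0,255,0),-1)
for h in range(0,1): pass
cv2.imwrite('pics/v7.png',b)
```

```text
(no output)
```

View pics/v7.png

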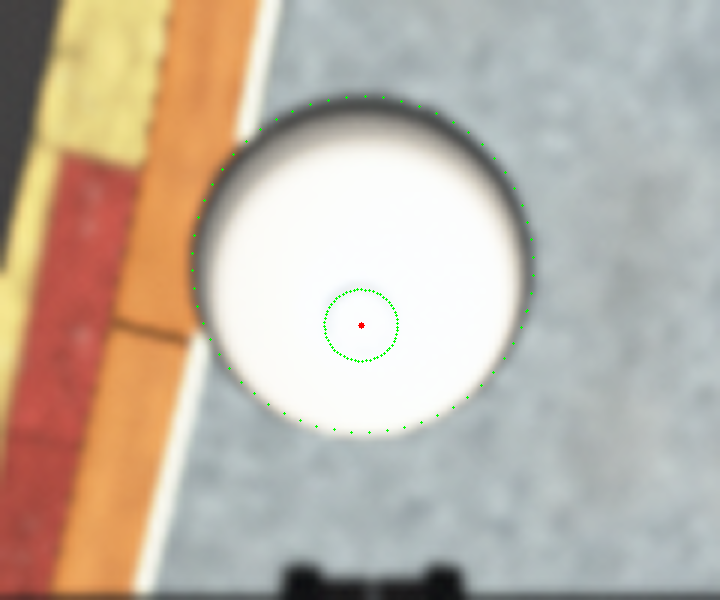

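The outline of the foot fits the bell at (0.511, -0.352), so the plunger is at (361,325) in the crop, right below the tool. Descending.

Emit:
apply_moves(series=[{"offset": [-0.1, 0, -4], "rot": [0, 0, 0]}, {"offset": [-0.1, 0, -8], "rot": [0, 0, 0]}, {"offset": [-0.1, 0, -12], "rot": [0, 0, 0]}, {"offset": [-0.1, 0, -14], "rot": [0, 0, 0]}, {"offset": [-0.1, 0, -15], "rot": [0, 0, 0]}, {"offset": [-0.1, 0, -15], "rot": [0, 0, 0]}, {"offset": [-0.1, 0, -15], "rot": [0, 0, 0]}])

```text
time: 15.1
position: [0.511, -0.3526, 0.0839]
tool_rot: [0.613, 0.79, -0.0, 0.001]
ft_force: [0.9, -0.4, -0.1]
grip_width: 0.0006
grip_force: 0.0
```

Emit:
apply_moves(series=[{"offset": [0, 0, -0.2], "rot": [0, 0, 0]}, {"offset": [0, 0, -0.4], "rot": [0, 0, 0]}, {"offset": [0, 0, -0.6], "rot": [0, 0, 0]}, {"offset": [0, 0, -0.8], "rot": [0, 0, 0]}, {"offset": [0, 0, -0.8], "rot": [0, 0, 0]}])

```text
time: 15.6
position: [0.5107, -0.3523, 0.0758]
tool_rot: [0.613, 0.79, -0.0, 0.001]
ft_force: [-0.3, 1.8, 6.4]
grip_width: 0.0004
grip_force: 3.6
```

Emit:
apply_moves(series=[{"offset": [0, 0, -0.1], "rot": [0, 0, 0]}, {"offset": [0, 0, -0.2], "rot": [0, 0, 0]}, {"offset": [0, 0, -0.2], "rot": [0, 0, 0]}])

```text
time: 15.9
position: [0.5108, -0.3523, 0.0754]
tool_rot: [0.613, 0.79, -0.0, 0.001]
ft_force: [-2.1, 1.6, 16.3]
grip_width: 0.0008
grip_force: 7.4
```

Emit:
apply_moves(series=[{"offset": [0, 0, -0.1], "rot": [0, 0, 0]}, {"offset": [0, 0, -0.1], "rot": [0, 0, 0]}, {"offset": [0, 0, -0.1], "rot": [0, 0, 0]}])

```text
time: 16.2
position: [0.5108, -0.3523, 0.0753]
tool_rot: [0.613, 0.79, -0.0, 0.001]
ft_force: [-3.6, 2.7, 20.0]
grip_width: 0.0001
grip_force: 9.8
```

Emit:
apply_moves(series=[{"offset": [0, 0, 0.3], "rot": [0, 0, 0]}, {"offset": [0, 0, 0.7], "rot": [0, 0, 0]}, {"offset": [0, 0, 1.5], "rot": [0, 0, 0]}, {"offset": [0, 0, 4], "rot": [0, 0, 0]}, {"offset": [0, 0, 8], "rot": [0, 0, 0]}, {"offset": [0, 0, 12], "rot": [0, 0, 0]}, {"offset": [0, 0, 16], "rot": [0, 0, 0]}, {"offset": [0, 0, 20], "rot": [0, 0, 0]}, {"offset": [-4, -4, 20], "rot": [0, 0, 0]}, {"offset": [-8, -8, 20], "rot": [0, 0, 0]}, {"offset": [-12, -12, 20], "rot": [0, 0, 0]}, {"offset": [-16, -16, 20], "rot": [0, 0, 0]}, {"offset": [-20, -20, 20], "rot": [0, 0, 0]}, {"offset": [-20, -20, 20], "rot": [0, 0, 0]}, {"offset": [-20, -20, 20], "rot": [0, 0, 0]}])

```text
time: 17.7
position: [0.3063, -0.5552, 0.2711]
tool_rot: [0.615, 0.789, -0.001, -0.0]
ft_force: [0.4, 0.3, 0.4]
grip_width: 0.0005
grip_force: 0.0
```

Run:
```python
from h import *
for c in ['top']:
    im=vision.camera(c); cv2.imwrite(f'pics/{c}8.png',im[:,:,::-1])
    for q in ['bottle','bell','salt','pepper']:
        print(c,q,[(np.round(d_['centre'],4).tolist(),cad(d_['centre']),round(d_['conf'],2)) for d_ in nets.spot_point(c,q)[:2]])
C=vision.calibration(c)
S=4.5;b=cv2.resize(cv2.imread('pics/top8.png')[130:250,320:490],None,fx=S,fy=S,interpolation=cv2.INTER_CUBIC)
for x0 in (.001,):
  for z,r in((.05,.029),):
    for t in np.linspace(0,6.28,40):
        p=proj(c,[*(O+(x0+r*np.cos(t))*d[:2]+(r*np.sin(t)+.001)*n[:2]),z],C);cv2.circle(b,tuple(int(k) for k in (p-[320,130]+.5)*S),1,(0,255,0),-1)
cv2.imwrite('pics/v8.png',b)
print(get_obs()['time'],get_obs()['position'])
```

```text
top bottle [([0.553, -0.1137, 0.002], (np.float64(6.377564270655966e-05), np.float64(-0.000534726722164983)), 0.77)]
top bell [([0.5126, -0.3519, 0.0022], (np.float64(0.21969101804262078), np.float64(-0.10120882664766388)), 0.79)]
top salt [([0.5465, -0.1839, 0.0037], (np.float64(0.06618944485503277), np.float64(-0.024982341559240947)), 0.54), ([0.5627, 0.3494, 0.0007], (np.float64(-0.4447459297742665), np.float64(0.12869385357981625)), 0.27)]
top pepper [([0.5906, -0.1687, 0.0007], (np.float64(0.06292129218446008), np.float64(0.021549036865665318)), 0.67)]
17.95 [ 0.31109203 -0.5504521   0.27138041]
```

View pics/v8.png

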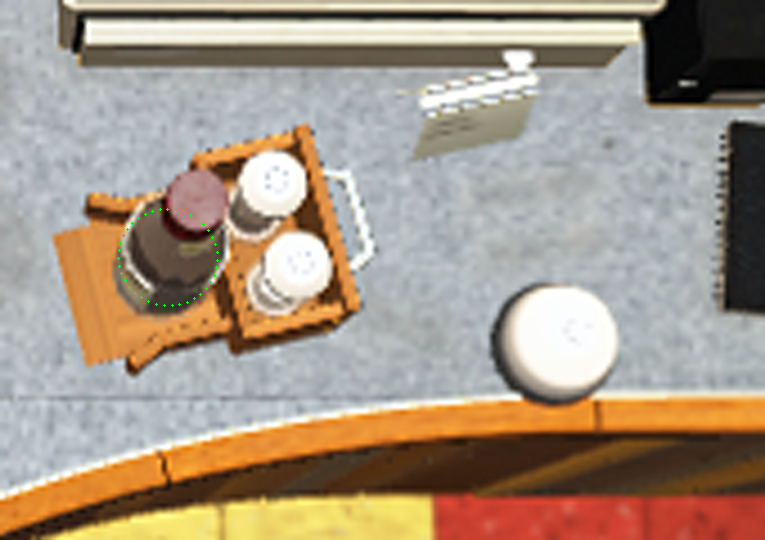

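The bottle at (170,250) stands home against the divider, with the salt, pepper and card where they were. The bell at (560,340) was pressed at 20 N and has been let go.

```bash
python3 -c "
from rig import hand_in
print(hand_in())"
```

```text
the job is handed in; nothing more can be done
None
```

I pushed the sauce bottle upright into the caddy until it stopped against the divider, then pressed the call bell's plunger fully down and released it; the job was handed in at about 18 s of the 67 s allowed.

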